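# Lock the ring levers of two filled waste kegs

### The job

Both waste kegs on the specimen bench are full and lidded, but the lever of each lid's closing ring still stands out. Lock both lids: push each lever round towards its ring, past the dead point, until it snaps over and lies home. Nothing needs picking up: leave the loose things on the bench where they are.

Things in the scene. Friction and masses are not known exactly. Their poses are not given: they have to be found in the camera images.
- tall_keg: The tall waste keg: a white plastic drum, 160 mm across, 205 mm high, with a black lid held by a split steel ring (172 mm across) round the top edge. Origin: centre of its underside, on the bench; z up; its x axis points at the lever's hinge pin. It stands fast in a steel holder screwed to the bench and does not move (three low clips, base plate 196 mm across).
- tall_keg_pin (a point): Upright hinge pin of that keg's ring lever, at mid-height of the lever: 100 mm from the keg's axis along the keg's x, 12 mm below the keg's top. The lever is a bare steel strip 16 mm high, 4 mm thick, 97 mm from pin to end, bent to follow the ring; below it is free space down to the bench clutter.
- tall_keg_pad (a point): The place to push: on the lever's outer face, mid-height, 63 mm from the pin; moves with the lever. The outer face looks along the pin-to-this-point direction turned 74 degrees counter-clockwise seen from above; push against it, so the lever turns clockwise seen from above.
- tall_keg_lever (a joint): Lever angle about its pin, rad. 0: home on a stop, along the ring; grows counter-clockwise seen from above, to 2.0. Starts at 1.2 to 1.8 and swings easily down to about 1.05; then the ring draws tight and it pushes back, at most 0.3 N m (5 N at the pushing place). Dead point 0.26: past it, it snaps home and stays; let go before, it springs back.
- short_keg: The short waste keg: a white plastic drum, 160 mm across, 180 mm high, with a black lid held by a split steel ring (172 mm across) round the top edge. Origin: centre of its underside, on the bench; z up; its x axis points at the lever's hinge pin. It stands fast in a steel holder screwed to the bench and does not move (three low clips, base plate 196 mm across).
- short_keg_pin (a point): Upright hinge pin of that keg's ring lever, at mid-height of the lever: 100 mm from the keg's axis along the keg's x, 12 mm below the keg's top. The lever is a bare steel strip 16 mm high, 4 mm thick, 97 mm from pin to end, bent to follow the ring; below it is free space down to the bench clutter.
- short_keg_pad (a point): The place to push: on the lever's outer face, mid-height, 63 mm from the pin; moves with the lever. The outer face looks along the pin-to-this-point direction turned 74 degrees counter-clockwise seen from above; push against it, so the lever turns clockwise seen from above.
- short_keg_lever (a joint): Lever angle about its pin, rad. 0: home on a stop, along the ring; grows counter-clockwise seen from above, to 2.0. Starts at 1.2 to 1.8 and swings easily down to about 1.05; then the ring draws tight and it pushes back, at most 0.3 N m (5 N at the pushing place). Dead point 0.26: past it, it snaps home and stays; let go before, it springs back.
- tube_rack: Not part of the job: a loose white rack of yellow-capped sample tubes, 50 x 121 mm, 112 mm high over the caps. Origin: centre of its underside on the bench.
- small_rack: Not part of the job: a smaller loose white rack with three tubes, 50 x 79 mm, 112 mm high over the caps. Origin: centre of its underside on the bench.
- pot: Not part of the job: a loose specimen pot with a screw cap, 54 mm across, 61 mm high. Origin: centre of its underside on the bench.
- scanner: Not part of the job: a loose dark grey hand-held barcode scanner lying on its side, 62 x 148 mm, 30 mm high. Origin: centre of its underside on the bench.
- marker: Not part of the job: a loose marker pen lying flat, 125 mm long along its x, 15 mm thick. Origin: centre of its underside on the bench.
- label_roll: Not part of the job: a loose roll of blank labels standing on its end, 60 mm across, 40 mm high. Origin: centre of its underside on the bench.

How it is judged (in metres and radians):
At the end, for the whole second after the job is handed in: Both ring levers are home, within 0.1 rad of their stops, and still (value of joint each of tall_keg_lever, short_keg_lever below 0.1 rad and velocity of joint each of tall_keg_lever, short_keg_lever below 0.3 rad/s); the robot touches nothing.
It fails at once if a thing that is not part of the job is lifted (over 15 mm) (height (world z) of any of tube_rack, small_rack, pot, scanner, marker, label_roll above 0.015 m).
It fails at once if another thing on the bench is disturbed (moved over 30 mm or tipped over 0.4 rad) (distance of any of tube_rack, small_rack, pot, scanner, marker, label_roll from where it was at the start of the episode above 0.03 m or angle between any of tube_rack, small_rack, pot, scanner, marker, label_roll's own z axis and vertical above 0.4 rad).
It also fails if it takes over 58 s, if anything falls off the work surface, if the arm or the gripper's body presses on something with over 40 N, if the wrist force passes 120 N, or if a joint passes its speed limit or range.

### The arm

A 7-joint arm with a two-finger parallel gripper is mounted at the origin on the work surface. World frame = base frame: x ahead of the robot, y to its left, z up, the work surface at z = 0. Lengths are in mm, angles in rad, forces in N, time in s.
With the tool pointing down it reaches from about 400 to 875 mm from the base axis. Payload 4.4 kg.
Tool frame: the origin (TCP) lies at the very end of the fingers, on their centre line; the grasp point (between the pads) lies 19 mm behind it; z points along the fingers, x is the direction in which the jaws open and shut, and the axes are right-handed (so a half turn about z gives the same grasp; the last joint's range is limited). The gripper opens to 85 mm and grips with 20 to 120 N. Pads are 22 mm wide; open, the fingers measure 114 mm over their backs; the gripper's body (76 mm by 85 mm) begins 54 mm behind the grasp point. The pads swing forward as they close: fully open they stand 13 mm farther back than shut.
Start: joints at [-1.202, 0.628, 0.038, 1.517, -0.027, 0.996, -0.02], TCP at [273.778, 589.545, 231.313] pointing down, gripper open.
Joint ranges: [-3.06, 3.06], [-0.37, 2.12], [-1.25, 1.32], [0.18, 2.47], [-1.1, 4.24], [0.23, 1.98], [-2.94, 2.94]. Speed limits (rad/s): [2.57, 2.57, 3.14, 3.14, 3.14, 3.14, 3.14].

### API

Orientations are given as [roll, pitch, yaw] about the fixed x, y, z axes, in that order (R = Rz(yaw) Ry(pitch) Rx(roll)).
In Python, from cell import telemetry, get_image, get_calibration, ctrl gives the robot as it stands. The module is installed in compiled form; this text tells all that it offers.
- The arm moves only by the tool arm_command, never from a script. Its arguments are lists of equal length, an entry for each row: "rot": the turn, a rotation vector about the world's x, y, z in degrees, a list of three; "slide": the shift along the world's x, y, z in mm, a list of three; "gripper": the finger opening in mm, from 0 to 85.4. A call has 1 to 5 rows; each row shifts and turns the pose as measured when the row begins; what a row does not reach is not made up. A row lasts 1/12 s, in which the tool goes at most 41.7 mm and 7.16 degrees, less where a joint would pass 70% of its speed; a pose out of reach is approached as far as the arm can. A call with a gripper value outside its range is refused whole. The fingers move at their own pace and stop on an object; the grip force is fixed at half the most. Time passes only in rows, so rows that do not move let the fingers close. It gives the time, the measured TCP pose, the force and the opening at its end, in the units of the state.
- telemetry.read_state(): the state, without advancing time (a new reading comes with each control period).
- get_image(name): name is "scene" or "side" or "wrist"; returns (picture, depth): 384x512x3 uint8, red, green, blue; 384x512 float32, mm along the optical axis (not along the pixel's ray), 0 where there is no reading.
- get_calibration(name): a dict with "fx", "fy", "cx", "cy" (pixels), "xyz" and "attitude" of the camera in the world. Camera axes: x right, y up, looking along -z (the intrinsics and any distortion apply to the point x, -y, -z); pixel columns grow to the right and rows downward; lengths in mm; the calibration is good to about 2 mm. The wrist camera is an equidistant fisheye: a pixel r from the principal point sees the ray r / f radians off the axis. A picture is of the moment at which its call begins: read the wrist's pose just before it. get_calibration takes no time and is no camera call; for the wrist camera it gives the pose at the moment of the call.
- ctrl.finish_job(): hands the job in, once; it reports no verdict.
The state is a dict: "clock": time; "qpos": joint angles; "qd": joint speeds; "tau": joint torques, N m; "eef_pos": TCP position; "tool_rot": TCP orientation; "force": force on the tool from outside, world axes, zero at the start; "torque": the same for the moment, N m; "width": finger opening in mm.
Only numpy, scipy, OpenCV 4.12 (cv2) and the standard library are available. Lean on these libraries where they do the work, as an engineer would, in place of code of your own. Each camera call takes 0.05 s, during which the arm holds its last target.

## Working session

There is one attempt and no reset: what is moved stays moved. The work goes in short steps, Python scripts to look and compute and a tool call to move; the robot and the scene stay as the last step left them, time stands still between calls to the robot, and variables do not carry over. Pictures are saved under pics/ and viewed, and the job is handed in when it is done.

Besides the shell and the picture viewer there is one more tool, called after "Emit:" by a JSON object that holds its "method" and its "body". arm_command: Moves the arm, as the interface text tells. Its arguments: {"type":"object","properties":{"rot":{"type":"array"},"slide":{"type":"array"},"gripper":{"type":"array"}},"required":["rot","slide","gripper"]}

```bash
mkdir -p pics
python3 - <<'E'
from cell import telemetry,get_image,get_calibration
import cv2,numpy as np
s=telemetry.read_state();print({k:np.round(v,3).tolist() for k,v in s.items()})
for n in("scene","side","wrist"):
    c=get_calibration(n);print(n,c)
    p,d=get_image(n);cv2.imwrite(f"pics/{n}0.png",p[:,:,::-1]);np.savez(f"{n}0.npz",p=p,d=d,c=np.array(c,dtype=object))
E
```

```text
{'clock': 0.0, 'qpos': [-1.202, 0.629, 0.038, 1.518, -0.027, 0.996, -0.02], 'qd': [0.001, 0.002, 0.0, -0.002, -0.0, 0.001, -0.002], 'tau': [-0.001, -56.339, 1.226, -19.344, 0.011, 0.011, -0.0], 'eef_pos': [273.49, 588.983, 230.386], 'tool_rot': [3.142, 0.002, 1.136], 'force': [-0.739, 0.352, 0.252], 'torque': [0.027, 0.011, -0.043], 'width': 85.354}
scene {'fx': 346.4260176242507, 'fy': 346.4260176242507, 'cx': 257.27658221931244, 'cy': 194.06520073760805, 'xyz': array([1257.31876847, -259.9928546 ,  844.96930005]), 'attitude': array([0.81778978, 0.0015305 , 1.14009013])}
side {'fx': 429.8261314765758, 'fy': 429.8261314765758, 'cx': 253.28801349490828, 'cy': 201.9481027702788, 'xyz': array([ 478.54767649, -915.23899581,  777.16252189]), 'attitude': array([ 0.9738465 ,  0.00388752, -0.08067023])}
wrist {'fx': 297.3186396354542, 'fy': 297.3186396354542, 'cx': 255.40870248534108, 'cy': 188.3038023825072, 'xyz': array([210.16359795, 618.96269051, 374.03074259]), 'attitude': array([-0.28307122,  0.00270128,  1.13559106])}
```

View pics/scene0.png

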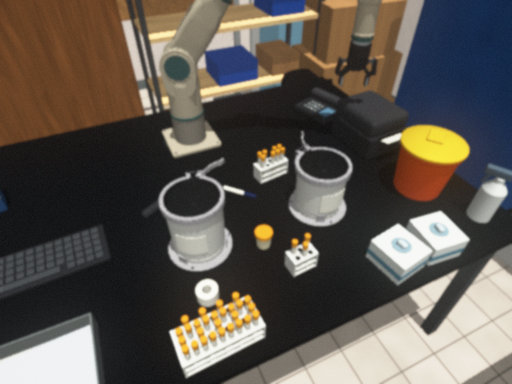

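View pics/side0.png

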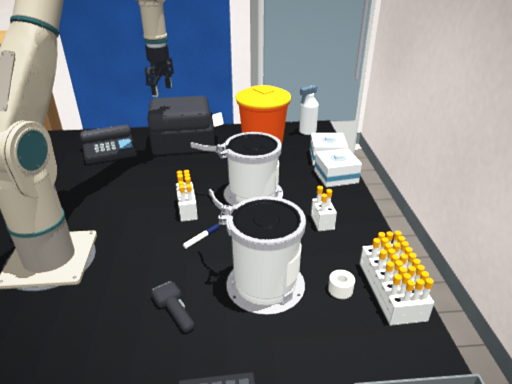

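View pics/wrist0.png

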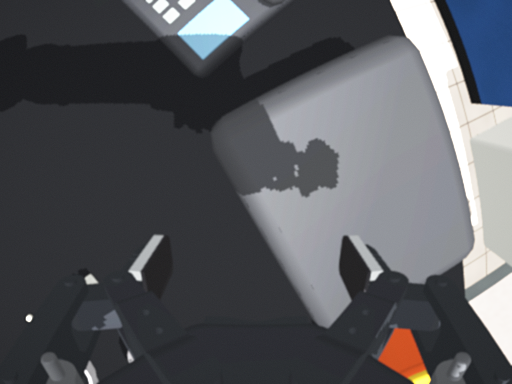

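The scene view shows the near keg with its ring around (193,195) and its lever pointing to (222,163). The far keg's ring is around (322,165), with its lever going up to (303,135). The side view shows the levers at (220,200) and (205,148). Next I'll measure both from the depth images.

```bash
cat > h.py <<'E'
import numpy as np
from scipy.spatial.transform import Rotation as R
def cloud(d,c):
    v,u=np.mgrid[0:384,0:512]
    P=np.stack([(u-c['cx'])/c['fx']*d,-(v-c['cy'])/c['fy']*d,-d],-1)
    return P@R.from_euler('xyz',c['attitude']).as_matrix().T+c['xyz']
E
python3 - <<'E'
import numpy as np,cv2
from h import *
for n in("scene","side"):
    z=np.load(f"{n}0.npz",allow_pickle=True);c=z['c'].item();p=z['p'];W=cloud(z['d'],c);ok=z['d']>0
    for f,k in (((300,60,300,215) if 0 else None,0),):pass
    big=cv2.resize(p[:,:,::-1],None,fx=4,fy=4,interpolation=cv2.INTER_CUBIC)
    a=(140,120,360,240) if n=="scene" else (180,120,320,250)
    cv2.imwrite(f"pics/{n}_z.png",cv2.resize(p[a[1]:a[3],a[0]:a[2],::-1],(800,int(800*(a[3]-a[1])/(a[2]-a[0]))if n=="scene" else 600)))
    # topview map of points z in 160..215
    im=np.zeros((600,600,3),np.uint8)
    m=ok&(W[...,2]>140)&(W[...,2]<225)&(W[...,0]>300)&(W[...,0]<900)&(W[...,1]>-500)&(W[...,1]<100)
    for X,col in zip(W[m],p[m]): 
        h=int((X[2]-140)*3); cv2.circle(im,(int(100-X[1]),int(900-X[0])),1,(255-h,80,h),-1)
    cv2.imwrite(f"pics/{n}_top.png",im)
    m2=ok&(W[...,2]>10)&(W[...,0]>300)&(W[...,0]<950)&(W[...,1]>-600)&(W[...,1]<300)
    print(n,np.histogram(W[m2][:,2],bins=range(10,260,10))[0])
E
```

```text
scene [5021 2428 1184  742 1799 1000  498  449  602 1175  910  270  230  234
  183  285 1114  229 1503 1110    0    0    0    0]
side [1112 1704 1435 1144  913 1686  675  671  734 1009 1443  372  366  374
  294  468  811  555  551 2947    7    0    0    0]
```

```bash
cd pics; python3 -c "
import cv2,numpy as np
a=cv2.imread('scene_top.png');b=cv2.imread('side_top.png');cv2.imwrite('top.png',np.hstack([cv2.resize(a,(400,400)),cv2.resize(b,(400,400))]))"
```

```text
(no output)
```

View pics/top.png

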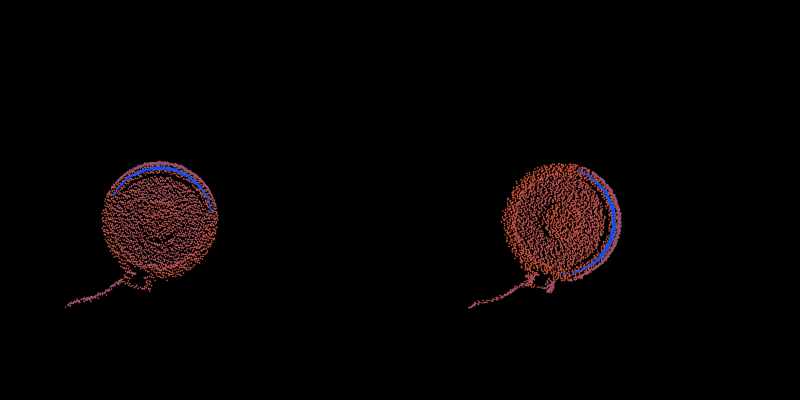

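View pics/scene_z.png

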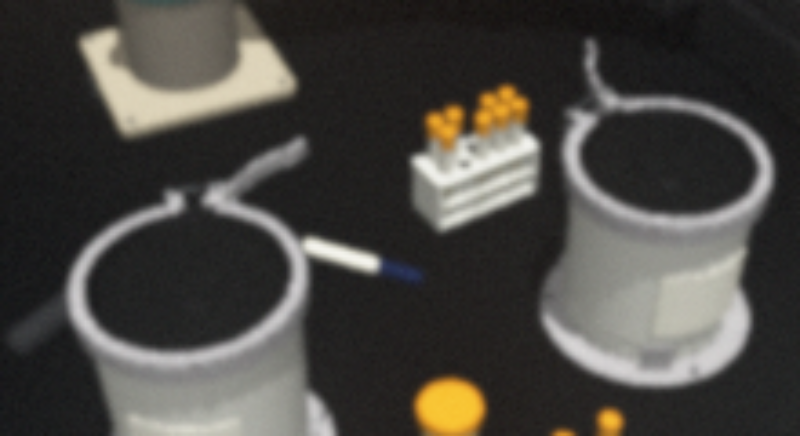

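View pics/side_z.png

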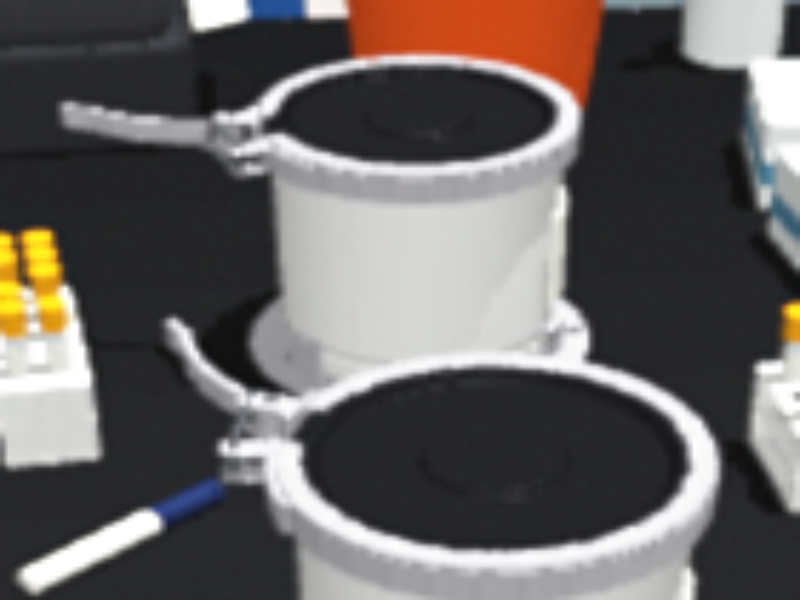

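Run:
```python
import numpy as np,cv2
from h import *
from scipy.optimize import least_squares
V=[]
for n in("scene","side"):
    z=np.load(f"{n}0.npz",allow_pickle=True);W=cloud(z['d'],z['c'].item());V.append(W[z['d']>0])
    for nm,(cx,cy),H in(("near",(570,-140),205),("far",(620,170),180)):
        w=V[-1]
        m=(np.hypot(w[:,0]-cx,w[:,1]-cy)<160)&(w[:,2]>120)&(w[:,2]<215);q=w[m]
        print(n,nm,len(q),q.min(0).round(),q.max(0).round(),np.histogram(q[:,2],bins=range(120,220,5))[0])
im=np.zeros((600,600,3),np.uint8)
for i,w in enumerate(V):
    m=(w[:,2]>145)&(w[:,2]<225)
    for X in w[m]:
        u,v=int(2*(150-X[1])*.6),int((850-X[0])*1.2)
        if 0<=u<600 and 0<=v<600: im[v,u]=[(255,255,0),(0,120,255)][i]
cv2.imwrite("pics/top2.png",im)
```

```text
scene near 3467 [ 450. -226.  120.] [658. -32. 208.] [  75   81   65   64   76   68   61   70   66   64   23    2   61  106
  126 1352 1042   65    0]
scene far 1743 [476. 191. 120.] [660. 329. 183.] [ 60  62  52  59  58  34   4  41  74  82 698 481  38   0   0   0   0   0
   0]
side near 4943 [ 448. -232.  120.] [654. -36. 213.] [ 106  130  113  110  108  121  108  112  113  119  108   41   21  153
  168  373 1747 1185    7]
side far 1674 [472. 185. 120.] [657. 330. 186.] [ 63  70  73  70  77  68  56  14  71  93 127 535 349   8   0   0   0   0
   0]
```

```bash
python3 - <<'E'
import numpy as np,cv2
from h import *
from scipy.optimize import least_squares
for nm,(cx,cy),H in(("tall",(570,-140),205),("short",(570,270),180)):
  for n in("scene","side"):
    z=np.load(f"{n}0.npz",allow_pickle=True);w=cloud(z['d'],z['c'].item())[z['d']>0]
    lid=(np.hypot(w[:,0]-cx,w[:,1]-cy)<200)&(abs(w[:,2]-H+4)<13)
    q=w[lid]; hull=cv2.convexHull(q[:,:2].astype(np.float32))[:,0]
    # outer rim: angular bins, 
    c=np.array([cx,cy],float)
    for it in range(6):
        r=np.hypot(*(q[:,:2]-c).T); a=np.arctan2(*(q[:,:2]-c).T[::-1]); b=np.floor((a+np.pi)/.1).astype(int)
        rim=np.array([q[b==i][np.argmax(np.where(r[b==i]<93,r[b==i],0)),:2] for i in np.unique(b) if (r[b==i]<93).any()])
        f=least_squares(lambda p:np.hypot(*(rim-p[:2]).T)-86,c,loss='soft_l1');c=f.x
    lev=q[np.hypot(*(q[:,:2]-c).T)>93]; lev=lev[np.hypot(*(lev[:,:2]-c).T)<200]
    print(nm,n,c.round(1),"res",abs(f.fun).mean().round(1),"ztop",np.percentile(q[:,2],[50,95]).round(1))
    d=lev[:,:2]-c;ang=np.degrees(np.arctan2(d[:,1],d[:,0]))%360;rr=np.hypot(*d.T)
    o=np.argsort(rr)
    for i in o[::max(1,len(o)//28)]: print("  r %.0f ang %.1f  xyz"%(rr[i],ang[i]),lev[i].round(0))
E
python3 - <<'E'
import sys;sys.path.insert(0,'.')
import numpy as np,cv2
from h import *
im=np.zeros((600,600,3),np.uint8)
for i,n in enumerate(("scene","side")):
    z=np.load(f"{n}0.npz",allow_pickle=True);w=cloud(z['d'],z['c'].item())[z['d']>0]
    m=(w[:,2]>145)&(w[:,2]<225)
    for X in w[m]:
        u,v=int((380-X[1])*.95),int((700-X[0])*.95)
        if 0<=u<600 and 0<=v<600: im[v,u]=[(255,255,0),(0,120,255)][i]
cv2.imwrite("pics/top2.png",im)
E
```

```text
tall scene [ 570.2 -139.6] res 1.6 ztop [198.8 204.4]
  r 93 ang 148.2  xyz [491. -90. 205.]
  r 96 ang 167.9  xyz [ 476. -119.  201.]
  r 98 ang 147.4  xyz [487. -87. 201.]
  r 99 ang 150.5  xyz [484. -91. 208.]
  r 102 ang 167.7  xyz [ 470. -118.  199.]
  r 104 ang 170.8  xyz [ 468. -123.  199.]
  r 105 ang 167.5  xyz [ 468. -117.  201.]
  r 106 ang 154.9  xyz [474. -95. 202.]
  r 107 ang 158.1  xyz [ 471. -100.  201.]
  r 107 ang 162.7  xyz [ 468. -108.  201.]
  r 109 ang 156.5  xyz [470. -96. 203.]
  r 110 ang 146.0  xyz [479. -78. 200.]
  r 114 ang 145.6  xyz [476. -75. 189.]
  r 115 ang 146.7  xyz [474. -77. 199.]
  r 120 ang 144.5  xyz [472. -70. 199.]
  r 123 ang 144.0  xyz [470. -67. 189.]
  r 130 ang 144.5  xyz [464. -64. 199.]
  r 133 ang 142.4  xyz [465. -59. 194.]
  r 138 ang 144.4  xyz [458. -59. 196.]
  r 140 ang 141.1  xyz [461. -51. 189.]
  r 143 ang 141.1  xyz [459. -50. 198.]
  r 148 ang 140.5  xyz [456. -46. 198.]
  r 150 ang 139.7  xyz [456. -42. 197.]
  r 155 ang 139.4  xyz [453. -39. 190.]
  r 159 ang 137.4  xyz [453. -32. 196.]
  r 160 ang 139.9  xyz [448. -36
[... 3509 characters left out ...]
xyz [448. 280. 167.]
  r 128 ang 176.0  xyz [442. 282. 173.]
  r 132 ang 175.4  xyz [439. 284. 169.]
  r 138 ang 176.0  xyz [433. 283. 173.]
  r 140 ang 176.8  xyz [430. 281. 181.]
  r 144 ang 176.2  xyz [426. 283. 167.]
  r 148 ang 174.4  xyz [423. 288. 164.]
  r 153 ang 174.8  xyz [418. 287. 175.]
  r 157 ang 173.7  xyz [415. 291. 174.]
  r 160 ang 172.8  xyz [411. 294. 172.]
  r 164 ang 171.2  xyz [408. 298. 177.]
  r 167 ang 172.2  xyz [404. 296. 164.]
  r 173 ang 170.7  xyz [399. 302. 179.]
  r 178 ang 169.4  xyz [396. 306. 177.]
  r 181 ang 170.1  xyz [392. 305. 168.]
  r 187 ang 170.0  xyz [387. 306. 178.]
  r 191 ang 168.9  xyz [383. 310. 176.]
  r 194 ang 168.7  xyz [380. 312. 171.]
```

View pics/top2.png

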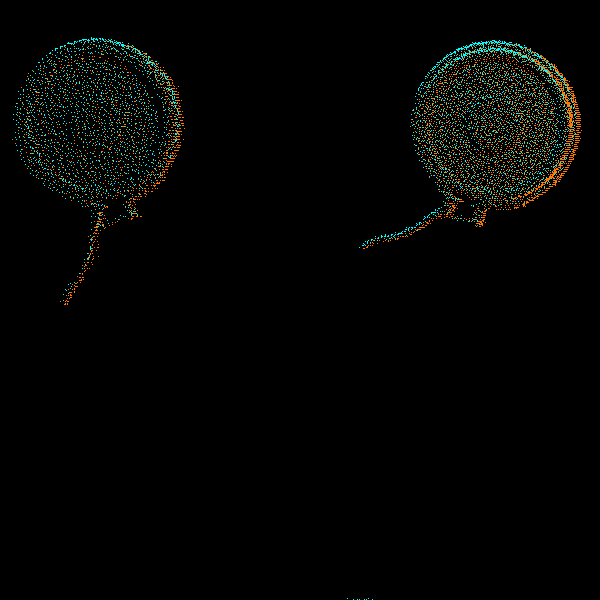

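Run:
```python
import numpy as np
u=lambda t:np.array([np.cos(np.radians(t)),np.sin(np.radians(t))])
x,y=u(65),u(155);a,b=14,11
for nm,pin,phi,s in(("short",(471.5,276),180,91),("tall",(482.4,-91.5),150,76)):
    for q in list(range(s+12,0,-12))+[0]:
        th=phi-107+q;n=u(th+74);pad=np.array(pin)+63*u(th)
        sm=lambda v:np.clip(v/.25,-1,1)
        c=pad+a*x*sm(n@x)+b*y*sm(n@y)
        print(nm,q,"pad",pad.round(),"finger",c.round(),"R",np.hypot(*c).round())
```

```text
short 103 pad [409. 280.] finger [406. 266.] R 486.0
short 91 pad [411. 293.] finger [400. 283.] R 490.0
short 79 pad [416. 306.] finger [400. 298.] R 499.0
short 67 pad [423. 316.] finger [407. 308.] R 511.0
short 55 pad [433. 326.] finger [417. 318.] R 524.0
short 43 pad [444. 333.] finger [428. 325.] R 537.0
short 31 pad [456. 337.] finger [440. 329.] R 550.0
short 19 pad [469. 339.] finger [455. 334.] R 564.0
short 7 pad [482. 338.] finger [473. 344.] R 585.0
short 0 pad [490. 336.] finger [483. 348.] R 595.0
tall 88 pad [441. -44.] finger [425. -52.] R 428.0
tall 76 pad [452. -36.] finger [436. -44.] R 438.0
tall 64 pad [464. -31.] finger [448. -39.] R 450.0
tall 52 pad [477. -29.] finger [461. -36.] R 463.0
tall 40 pad [490. -29.] finger [479. -26.] R 480.0
tall 28 pad [503. -32.] finger [497. -18.] R 497.0
tall 16 pad [515. -37.] finger [511. -20.] R 511.0
tall 4 pad [525. -45.] finger [521. -28.] R 522.0
tall 0 pad [528. -49.] finger [524. -31.] R 525.0
```

Emit:
{"method": "arm_command", "body": {"rot": [[0, 0, 0], [0, 0, 0], [0, 0, 0], [0, 0, 0], [0, 0, 0]], "slide": [[10, -35, 6], [10, -35, 6], [10, -35, 6], [10, -35, 6], [10, -35, 6]], "gripper": [0, 0, 0, 0, 0]}}

```text
clock: 0.57
eef_pos: [317.1, 415.4, 256.5]
tool_rot: [-3.136, 0.003, 1.151]
force: [-0.3, -0.8, -0.4]
width: 25.5
```

Emit:
{"method": "arm_command", "body": {"rot": [[0, 0, 0], [0, 0, 0], [0, 0, 0], [0, 0, 0], [0, 0, 0]], "slide": [[14, -32, 0], [14, -32, 0], [14, -32, 0], [14, -32, 0], [14, -35, 0]], "gripper": [0, 0, 0, 0, 0]}}

```text
clock: 0.98
eef_pos: [387.6, 244.3, 257.7]
tool_rot: [-3.136, 0.002, 1.155]
force: [1.2, 0.3, -0.5]
width: -0.2
```

Run:
```python
from cell import telemetry,get_image
import cv2,numpy as np
s=telemetry.read_state();print(s['eef_pos'],s['tool_rot'],s['width'])
p,d=get_image("side");cv2.imwrite("pics/side1.png",cv2.resize(p[60:260,130:330,::-1],(600,600)))
```

```text
[387.58587062 244.32831178 257.74580694] [-3.13597590e+00  1.53747418e-03  1.15453999e+00] -0.16887390388475695
```

View pics/side1.png

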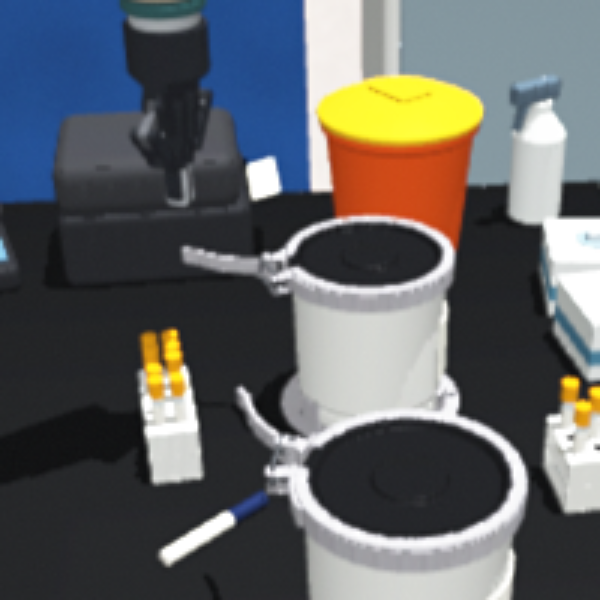

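The shut fingers hang at about (178,195) in the crop, over the near side of the short keg's lever at (220,262). The way down is clear, so I'll descend beside the lever.

Emit:
{"method": "arm_command", "body": {"rot": [[0, 0, 0], [0, 0, 0], [0, 0, 0], [0, 0, 0]], "slide": [[2, 0, -35], [2, 0, -35], [2, 0, -28], [0, 0, -8]], "gripper": [0, 0, 0, 0]}}

```text
clock: 1.37
eef_pos: [402.4, 230.5, 152.2]
tool_rot: [3.135, -0.002, 1.13]
force: [-0.3, -0.3, 0.7]
width: 0.2
```

Emit:
{"method": "arm_command", "body": {"rot": [[0, 0, 0], [0, 0, 0], [0, 0, 0], [0, 0, 0], [0, 0, 0]], "slide": [[1, 15, 0], [0, 15, 0], [-2, 14, 0], [0, 12, 0], [0, 12, 0]], "gripper": [0, 0, 0, 0, 0]}}

```text
clock: 1.78
eef_pos: [399.2, 297.8, 148.6]
tool_rot: [3.139, 0.008, 1.123]
force: [-0.3, -0.2, 0.1]
width: 0.2
```

Emit:
{"method": "arm_command", "body": {"rot": [[0, 0, 0], [0, 0, 0], [0, 0, 0], [0, 0, 0], [0, 0, 0]], "slide": [[6, 9, 1], [9, 9, 1], [10, 7, 1], [11, 5, 0], [12, 4, 0]], "gripper": [0, 0, 0, 0, 0]}}

```text
clock: 2.2
eef_pos: [439.3, 338.0, 151.8]
tool_rot: [-3.136, 0.018, 1.134]
force: [-5.5, -4.6, 2.8]
width: -0.1
```

Run:
```python
from cell import telemetry,get_image
import cv2,numpy as np
s=telemetry.read_state();print(s['eef_pos'],s['force'])
p,d=get_image("side");q,_=get_image("scene");cv2.imwrite("pics/s2.png",np.hstack([cv2.resize(p[100:220,160:300,::-1],(400,343)),cv2.resize(q[90:210,250:390,::-1],(400,343))]))
```

```text
[439.34855602 337.95401754 151.84517733] [-5.51523909 -4.56732305  2.76321991]
```

View pics/s2.png

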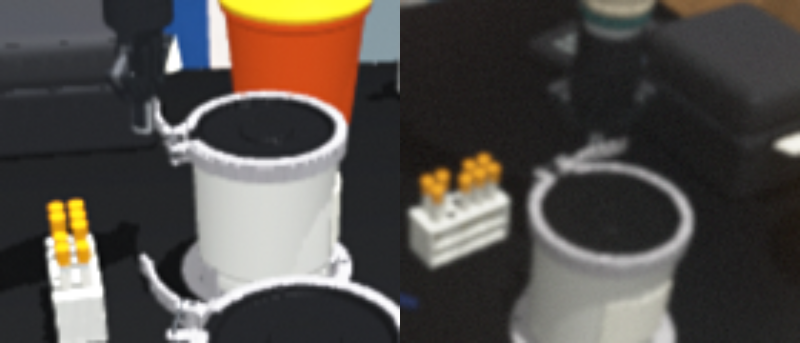

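The lever is moving and the contact force is about 7 N. I'll carry on round the arc.

Emit:
{"method": "arm_command", "body": {"rot": [[0, 0, 0], [0, 0, 0], [0, 0, 0]], "slide": [[11, 1, 0], [11, 1, 0], [10, 0, 0]], "gripper": [0, 0, 0]}}

```text
clock: 2.55
eef_pos: [465.4, 341.2, 151.5]
tool_rot: [-3.128, 0.024, 1.138]
force: [-0.8, 0.2, -0.6]
width: -0.1
```

```bash
cat > look.py <<'E'
import sys
from cell import telemetry,get_image
from h import *
import cv2,numpy as np
from cell import get_calibration
pin,c,H=((471.5,276),(571.5,276),180) if sys.argv[1]=="short" else ((482.4,-91.5),(569,-141.5),205)
s=telemetry.read_state();print(s['eef_pos'].round(1) if hasattr(s['eef_pos'],'round') else s['eef_pos'],s['force'])
I=[]
for n in("scene","side"):
    p,d=get_image(n);W=cloud(d,get_calibration(n));
    w=W[d>0];r=np.hypot(w[:,0]-pin[0],w[:,1]-pin[1]);rc=np.hypot(w[:,0]-c[0],w[:,1]-c[1])
    m=(r>20)&(r<100)&(rc>92)&(abs(w[:,2]-H+12)<12)
    a=np.degrees(np.arctan2(w[m,1]-pin[1],w[m,0]-pin[0]))
    print(n,[(int(x),round(float(np.median(a[abs(r[m]-x)<5])))) for x in range(25,100,10) if (abs(r[m]-x)<5).sum()>2])
    if sys.argv[1]=="short": b=(100,160) if n=="side" else (90,250)
    else: b=(170,180) if n=="side" else (140,130)
    I.append(cv2.resize(p[b[0]:b[0]+120,b[1]:b[1]+140,::-1],(400,343)))
cv2.imwrite(sys.argv[2],np.hstack(I))
E
python3 look.py short pics/s3.png
```

```text
[465.4 341.2 151.5] [-0.83007673  0.23099085 -0.64957728]
scene [(25, -80), (35, -69), (45, 85), (55, 90), (65, 82), (75, 80), (85, 77), (95, 77)]
side [(25, -81), (35, -79), (45, 77), (55, 94), (65, 74), (75, 69), (85, 70), (95, 68)]
```

View pics/s3.png

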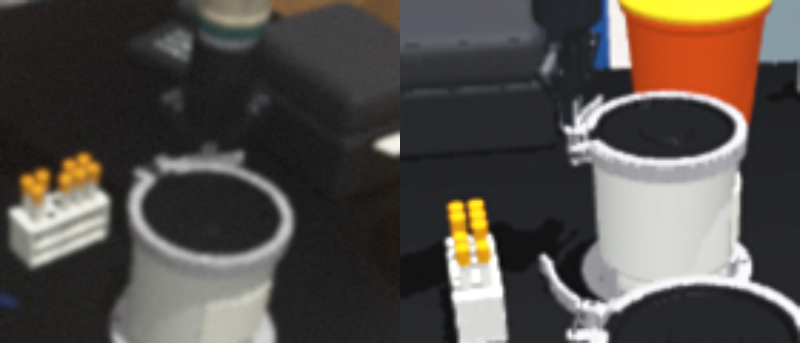

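Emit:
{"method": "arm_command", "body": {"rot": [[0, 0, 0], [0, 0, 0], [0, 0, 0]], "slide": [[7, 0, 0], [6, -2, 0], [5, -2, 0]], "gripper": [0, 0, 0]}}

```text
clock: 2.9
eef_pos: [484.6, 340.8, 152.2]
tool_rot: [-3.127, 0.017, 1.138]
force: [-16.4, 4.0, 7.2]
width: 0.2
```

```bash
python3 look.py short pics/s4.png
```

```text
[484.6 340.8 152.2] [-16.36790861   4.03186747   7.15372223]
scene [(25, -87), (35, -76), (45, 72), (55, 76), (65, 69), (75, 70), (95, 63)]
side [(25, -75), (35, -84), (45, 70), (55, 81), (65, 1), (75, 63)]
```

View pics/s4.png

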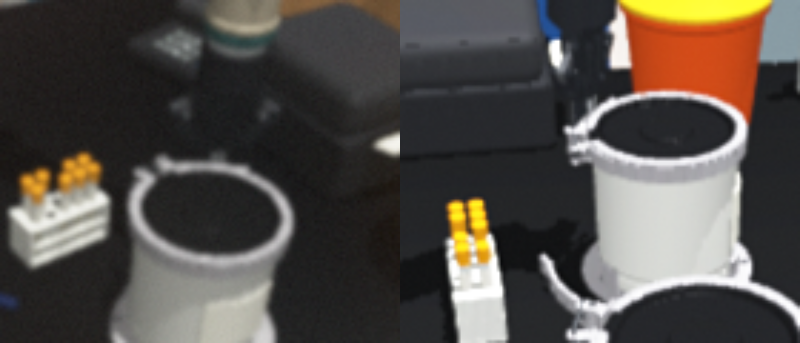

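The lever now lies along the ring, and 17 N says it's against its stop. I'll back off the way I came, rise and check.

Emit:
{"method": "arm_command", "body": {"rot": [[0, 0, 0], [0, 0, 0], [0, 0, 0], [0, 0, 0], [0, 0, 0]], "slide": [[-20, 10, 0], [-25, 5, 0], [-25, 0, 5], [-10, 0, 35], [0, 0, 38]], "gripper": [0, 0, 0, 0, 0]}}

```text
clock: 3.42
eef_pos: [400.1, 353.3, 225.5]
tool_rot: [-3.122, 0.027, 1.136]
force: [0.2, 0.3, 0.2]
width: 0.1
```

```bash
python3 look.py short pics/s5.png
```

```text
[400.1 353.3 225.5] [0.24911291 0.25450841 0.18861122]
scene [(25, -84), (35, -73), (45, 71), (55, 69), (85, 62), (95, 61)]
side [(25, -79), (35, -85), (45, 69), (55, 65), (65, 68)]
```

View pics/s5.png

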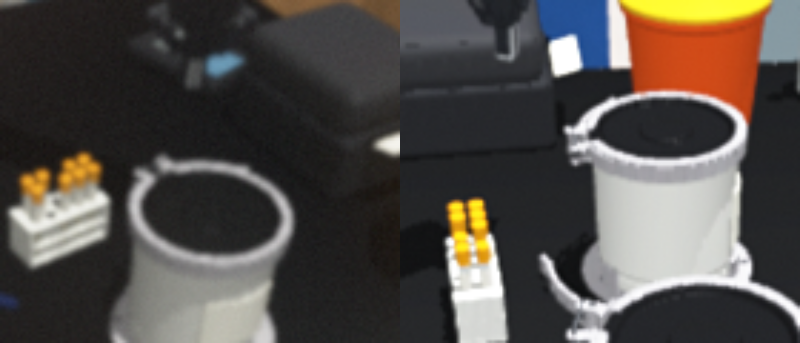

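The short lever lies home along the ring. Next is the tall keg.

Emit:
{"method": "arm_command", "body": {"rot": [[0, 0, 0], [0, 0, 0], [0, 0, 0], [0, 0, 0], [0, 0, 0]], "slide": [[2, -36, 10], [2, -36, 10], [2, -36, 5], [2, -36, 0], [2, -36, 0]], "gripper": [0, 0, 0, 0, 0]}}

```text
clock: 3.93
eef_pos: [418.3, 181.4, 258.7]
tool_rot: [-3.134, -0.003, 1.15]
force: [0.7, -0.3, 1.5]
width: -0.3
```

Emit:
{"method": "arm_command", "body": {"rot": [[0, 0, 0], [0, 0, 0], [0, 0, 0], [0, 0, 0], [0, 0, 0]], "slide": [[1, -36, 0], [0, -36, 0], [0, -36, 0], [0, -36, 0], [0, -36, 0]], "gripper": [0, 0, 0, 0, 0]}}

```text
clock: 4.35
eef_pos: [422.4, -8.8, 259.7]
tool_rot: [3.14, -0.008, 1.148]
force: [1.0, 0.5, -0.2]
width: -0.0
```

Emit:
{"method": "arm_command", "body": {"rot": [[0, 0, 0], [0, 0, 0], [0, 0, 0]], "slide": [[-6, -28, 0], [-5, -10, 0], [0, 0, 0]], "gripper": [0, 0, 0]}}

```text
clock: 4.6
eef_pos: [412.0, -59.0, 260.3]
tool_rot: [3.134, -0.005, 1.133]
force: [-0.4, -0.5, -0.0]
width: 0.1
```

Emit:
{"method": "arm_command", "body": {"rot": [[0, 0, 0], [0, 0, 0], [0, 0, 0], [0, 0, 0]], "slide": [[0, 0, -33], [0, 0, -33], [0, 2, -14], [0, 0, -3]], "gripper": [0, 0, 0, 0]}}

```text
clock: 4.93
eef_pos: [417.6, -57.6, 176.9]
tool_rot: [3.121, -0.011, 1.129]
force: [0.1, 0.1, -0.0]
width: -0.0
```

```bash
python3 look.py tall pics/t1.png
```

```text
[417.6 -57.6 176.9] [ 0.11538576  0.05559783 -0.02848138]
scene [(25, 116), (35, -97), (45, 120), (55, 119), (65, 146), (75, 117), (85, 113), (95, 114)]
side [(25, 129), (35, -106), (45, -99), (55, 123), (65, 158), (75, 163), (85, 117), (95, 116)]
```

View pics/t1.png

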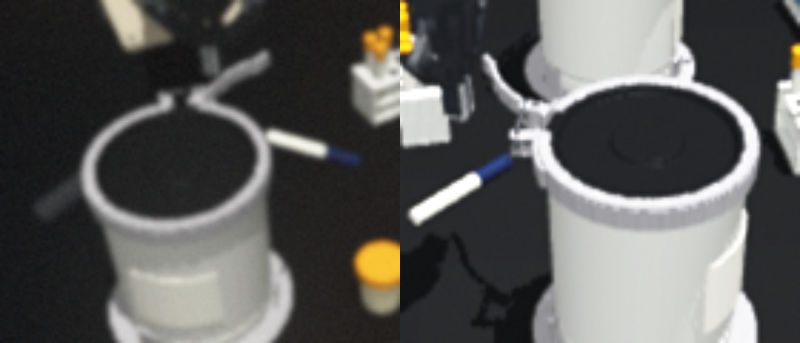

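The finger stands on the outer side of the tall lever, level with it: fingertip at (210,60) left, lever at (235,75). Now I'll push.

Emit:
{"method": "arm_command", "body": {"rot": [[0, 0, 0], [0, 0, 0], [0, 0, 0], [0, 0, 0], [0, 0, 0]], "slide": [[9, 9, 0], [10, 6, 0], [11, 4, 0], [12, 4, 0], [12, 5, 0]], "gripper": [0, 0, 0, 0, 0]}}

```text
clock: 5.45
eef_pos: [475.5, -26.1, 182.2]
tool_rot: [3.119, -0.012, 1.13]
force: [-6.5, -4.5, -1.0]
width: -0.3
```

Emit:
{"method": "arm_command", "body": {"rot": [[0, 0, 0], [0, 0, 0], [0, 0, 0]], "slide": [[11, 4, -3], [11, 2, -2], [10, 0, 0]], "gripper": [0, 0, 0]}}

```text
clock: 5.7
eef_pos: [504.5, -14.7, 178.2]
tool_rot: [3.132, -0.009, 1.135]
force: [-5.1, 0.8, -1.0]
width: 0.4
```

```bash
python3 look.py tall pics/t2.png
```

```text
[504.5 -14.7 178.2] [-5.13476247  0.75487567 -0.98904056]
scene [(25, 66), (35, 71), (45, 70), (55, 68), (65, 67), (75, 64), (85, 63), (95, 62)]
side [(25, -101), (35, -108), (45, 67), (55, 66), (65, 70), (75, 62), (85, 60), (95, 61)]
```

View pics/t2.png

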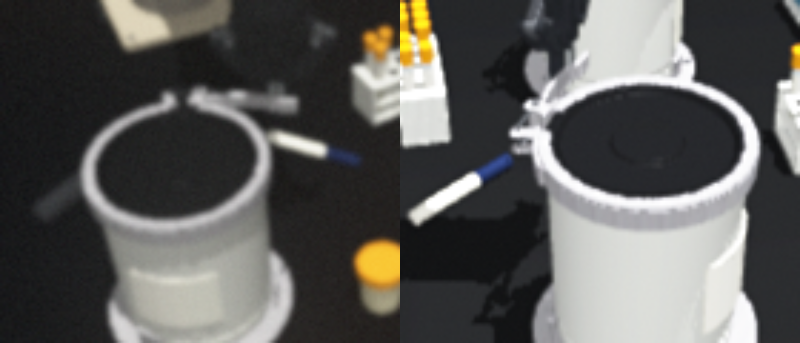

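Emit:
{"method": "arm_command", "body": {"rot": [[0, 0, 0], [0, 0, 0], [0, 0, 0], [0, 0, 0]], "slide": [[7, -4, 0], [6, -6, 0], [4, -7, 0], [3, -6, 0]], "gripper": [0, 0, 0, 0]}}

```text
clock: 6.13
eef_pos: [529.2, -33.6, 180.5]
tool_rot: [3.126, -0.015, 1.143]
force: [0.4, -0.4, -0.2]
width: -0.1
```

```bash
python3 look.py tall pics/t3.png
```

```text
[529.2 -33.6 180.5] [ 0.39157211 -0.43421569 -0.16032034]
scene [(25, -106), (35, -100), (45, 42), (55, 39), (65, 43), (75, 42), (85, 45), (95, 32)]
side [(25, -112), (35, -114), (45, 38), (55, 42), (65, 44), (75, 40), (85, 44), (95, 31)]
```

View pics/t3.png

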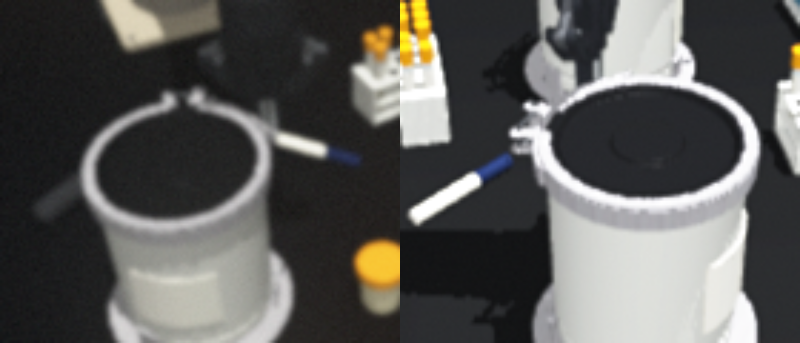

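The tall lever snapped over: its tip is at 31-32°, the force is zero, and it can't be seen apart from the ring. I'll retreat outward and up.

Emit:
{"method": "arm_command", "body": {"rot": [[0, 0, 0], [0, 0, 0], [0, 0, 0], [0, 0, 0], [0, 0, 0]], "slide": [[-10, 20, 0], [-10, 20, 5], [-5, 5, 35], [0, 0, 38], [0, 0, 20]], "gripper": [0, 0, 0, 0, 0]}}

```text
clock: 6.65
eef_pos: [500.2, 7.4, 277.9]
tool_rot: [3.131, -0.008, 1.132]
force: [1.5, 0.1, 0.8]
width: -0.2
```

Emit:
{"method": "arm_command", "body": {"rot": [[0, 0, 0], [0, 0, 0], [0, 0, 0], [0, 0, 0], [0, 0, 0]], "slide": [[-15, 20, 10], [-10, 20, 5], [0, 0, 0], [0, 0, 0], [0, 0, 0]], "gripper": [0, 0, 0, 0, 0]}}

```text
clock: 7.07
eef_pos: [478.5, 46.4, 301.2]
tool_rot: [3.116, -0.016, 1.128]
force: [0.1, 1.0, 0.6]
width: -0.1
```

```bash
python3 look.py tall pics/t4.png; python3 look.py short pics/s6.png; python3 -c "
import cv2,numpy as np
from cell import get_image
cv2.imwrite('pics/f.png',np.vstack([cv2.imread('pics/t4.png')[:300],cv2.imread('pics/s6.png')[:300]]))
p,_=get_image('side');cv2.imwrite('pics/sidef.png',p[:,:,::-1])"
```

```text
[478.5  46.4 301.2] [0.13170239 1.03511554 0.62276756]
scene [(25, -107), (35, -110), (45, 39), (55, 40), (65, 37), (75, 35), (85, 32), (95, 32)]
side [(25, -114), (35, -112), (45, 40), (65, 36), (75, 33), (85, 31), (95, 31)]
[478.5  45.7 300.8] [ 0.2974599  -0.04557083  0.75958049]
scene [(25, -85), (35, -81), (45, 76), (55, 70), (75, 66), (95, 62)]
side [(25, -88), (35, -82), (65, 67), (75, 64)]
```

View pics/f.png

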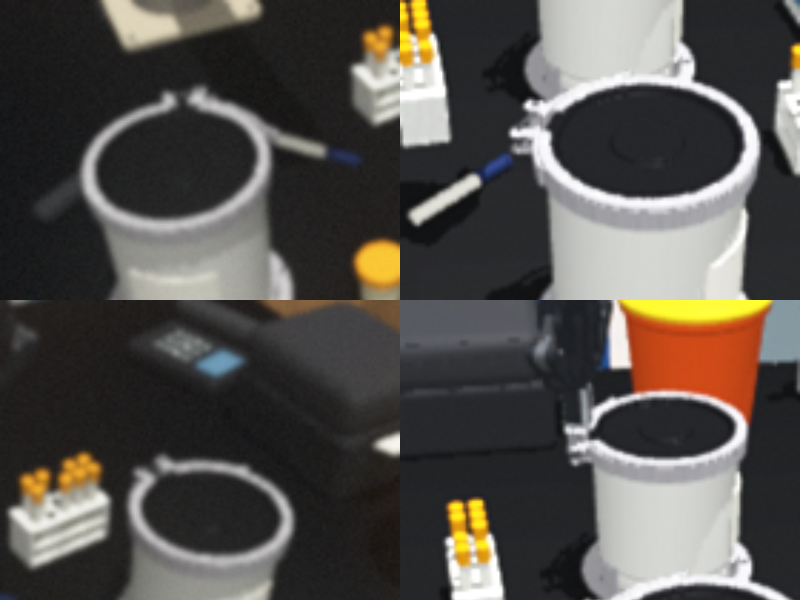

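View pics/sidef.png

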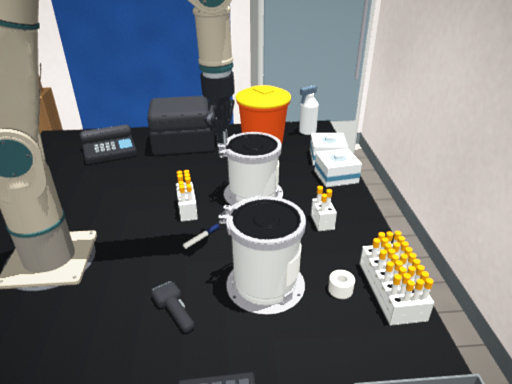

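Both levers lie along their rings: tip at 31-32° on the tall keg and 61-62° on the short one, each about 118.5° back from its pin. Nothing loose has moved, and the arm is clear.

```bash
python3 -c "
from cell import ctrl
print(ctrl.finish_job())"
```

```text
the job is handed in; nothing more can be done
None
```

Both lids look locked, and I handed the job in after about 7 s on the robot's clock; the hand-in gives no verdict. I shut the gripper, used the finger ends as a peg and swept the short keg's lever round, then the tall one's. Each went past its dead point and home, and then I backed the arm off.

- **Levers:** in the last pictures both lie along their rings. The line from pin to tip sits about 118.5° clockwise of the pin's own direction on both kegs. That matches the roughly 119° I expected for a lever on its stop.
- **Forces:** the push peaked at about 18 N in the readings I took, when the short lever met its stop. On the tall keg the force fell to zero once the lever had snapped over. At hand-in the arm was clear of everything, with a force reading of about 1 N.
- **Loose things:** judging by eye from the side view before and after, none of them moved. I did not measure their positions.
- **Disagreements:** the two cameras placed the keg centres 3–5 mm apart, so I used the average. The lever depth readings were too patchy for an exact joint angle; the home check rests on the tip directions and the pictures. For the short keg only the scene camera saw the tip at the end.

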